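# Snap the recipe box shut and hold the spring clip open over the recipe card

## Task

Press the lid of the wooden recipe box down until its front catch snaps shut, so that the recipe card in the lid's groove stands upright. Then squeeze the red spring clip wide open to free it from the counter sign, lift it off, and finish holding it wide open astride the top edge of the recipe card, one jaw well down on each side and neither jaw touching the card, so that I can slip the order ticket in beside the card. Your program ends while the gripper is still squeezing and holding it there (do not let it bite or let go), leave the box shut, and do not push or tip over the cups, tubs and other things standing about.

Things in the scene. Friction and masses are not known exactly. Their poses are not given: they have to be found in the camera images.
- recipe_box: Wooden recipe-card box, 116 mm deep (x), 164 mm wide (y), 80 mm high without lid, fixed to the worktop. Origin: centre of its underside. Its -x side is the front with a brass catch; the lid is hinged on its far upper edge, at x = +58 mm, z = 80 mm. It may stand left or right of the counter sign, turned up to 0.4 rad.
- recipe_lid (a joint): Lid of the recipe box, a board 12 mm thick, 117 mm deep, 166 mm wide. 0 = shut and level, grows as it opens upwards (rad); starts at 0.5 to 0.9. A stiff hinge holds it where it is left (some 3 N at the front edge move it). Pushed down, it meets the sprung catch at about 0.07 rad; about 5 N at the front edge (up to 12 N if quick) pass it, then it snaps to 0 and stays.
- lid_front (a point): Point on the lid's upper face, on its middle line, 104 mm from the hinge line and 13 mm behind the front edge: a good place to press. Moves with the lid; its z axis is the lid's upward normal, its x axis points from the lid's front to the hinge.
- lid_hinge (a point): Point in the middle of the lid's hinge line (on the lid's underside at its far edge); its y axis is the hinge line, turning with the lid.
- card_top (a point): Middle of the top edge of the recipe card: stiff cream card with a dark green band and a drink picture, fixed in the lid's groove 31 mm in front of the hinge line, 3 mm thick (x), 126 mm wide (y, along the edge), 74 mm high above the lid (z, up along the card; vertical once the lid is shut, its top then at height 166 mm). Two 7 mm high battens run along its foot.
- counter_sign: Small dark upright counter sign with a white cup picture in a wooden foot, fixed to the worktop; the board is 3 mm thick (x), 92 mm wide (y), its top edge 110 mm above the worktop; the foot is 56 x 100 x 16 mm. Origin: centre of the underside. Turned up to 0.5 rad.
- spring_clip: Red spring clip (peg type, two levers on a pin), 30 mm wide (y, along the pin), 88 mm tall, 65 g; origin mid-pin, x across the jaws, z up to the levers. It starts upright astride the sign's top edge, pin 4.5 mm above the edge. The levers end 48 mm above the pin, the jaws 40 mm below. This body is the half on -x with the pin: evenly squeezed, it tilts by half the joint's angle.
- clip_jaw (a joint): How far the clip is open (rad): -0.08 shut, 0 as it bites a 3 mm board, 0.5 fully open at its stop, the lips then 21 mm apart. Over the lever outsides it measures 40 mm at 30 mm above the pin and 48 mm at the lever ends as it bites; squeezed fully the levers are parallel, 24 mm. Squeezing needs about 6 N to start and 12 N to open fully.
- jaw_a_tip (a point): Lower end of one jaw, on its inner face, mid-width, 40 mm below the pin; part of the body spring_clip.
- jaw_b_tip (a point): Lower end of the other jaw, on its inner face, mid-width, 40 mm below the pin.
- layered_drink: bystander: clear cup with a layered green drink, 100 mm wide, 165 mm high; origin at its foot
- smoothie_cup: bystander: cup of pink smoothie, 100 mm wide, 152 mm high; origin at its foot
- tub_berries: bystander: small clear tub with dark red berries, 69 x 69 x 75 mm; origin at its foot
- tub_oats: bystander: small clear tub with oats, 69 x 69 x 75 mm; origin at its foot
- jigger: bystander: double steel measure, 46 mm wide, 78 mm high; origin at its foot
- milk_jug: bystander: small steel milk jug, 101 x 69 x 92 mm; origin at its foot
- timer: bystander: white kitchen timer, 23 x 68 x 72 mm; origin at its foot
- glass_1: bystander: small tasting glass with a green band, 58 mm wide, 82 mm high; origin at its foot
There are look-alikes about, which are no part of the job. Several things have the shape of the spring_clip; the one meant has the colours described above. What is shaped like the counter_sign but green is not meant.

How it is judged:
By the outcome, as a careful person would: the job done as asked, in the order asked, and still so for the second after the job is handed in, while the arm keeps its last pose, push and grip.
It also fails if it takes over 51 s, if anything falls off the work surface, if the arm or the gripper's body presses on something with over 40 N, if the wrist force passes 120 N, or if a joint passes its speed limit or range.

## Robot

A 6-joint arm with a two-finger parallel gripper is mounted at the origin on a cart in front of the work surface, level with it; the furniture and walls round the work are solid. World frame = base frame: x ahead of the robot, y to its left, z up, the work surface at z = 0. Lengths are in m, angles in rad, forces in N, time in s.
With the tool pointing down it reaches from about 0.4 to 0.825 m from the base axis. Payload 7 kg.
Tool frame: the origin (TCP) lies at the very end of the fingers, on their centre line; the grasp point (between the pads) lies 19 mm behind it; z points along the fingers, y is the line along which they close (so a half turn about z gives the same grasp; the last joint's range is limited). The gripper opens to 88 mm and grips with 3 to 60 N. Pads are 19 mm wide; open, the fingers measure 130 mm over their backs; the gripper's body (78 mm by 193 mm) begins 47 mm behind the grasp point.
Start: joints at [-0.974, 0.359, 0.012, 0, -1.224, -0.288], TCP at [0.205, -0.643, 0.227] pointing down, gripper open.
Joint ranges: [-3.07, 3.07], [-1.43, 2.12], [-1.02, 1.25], [-3.03, 1.67], [-3.05, -0], [-3.03, 3.03]. Speed limits (rad/s): [2.39, 2.39, 3.01, 3.14, 3.14, 3.14].

## Interface

Orientations are given as [roll, pitch, yaw] about the fixed x, y, z axes, in that order (R = Rz(yaw) Ry(pitch) Rx(roll)).
In Python, from station import arm gives the robot as it stands.
- The arm moves only by the tool step_arm, never from a script. Its argument "rows" is a list of rows, each a list of 5 numbers: the shift along the world's x, y, z in m, then the turn about the world's z in rad, then the finger opening in m, from 0 to 0.0876. In form: [[x, y, z, spin, gripper], ...]. A call has 1 to 20 rows; each row is the pose to reach, as a shift and turn from the pose commanded when the call began; what a row does not reach only later rows make up. A row lasts 1/10 s, in which the tool goes at most 50 mm and 8.59 degrees, less where a joint would pass 70% of its speed; a pose out of reach is approached as far as the arm can. A call with a gripper value outside its range is refused whole. The fingers move at their own pace and stop on an object; "newtons" is the grip in N (left out, the last holds). Time passes only in rows, so rows that repeat a pose let the fingers close. It gives the time, the measured TCP pose, the force, the opening and the grip force at its end, in the units of the state.
- arm.get_state(): the state, without advancing time (a new reading comes with each control period).
- arm.grab_frame(name): name is "scene" or "top" or "wrist"; returns a dict with "color" (480x640x3 uint8, blue, green, red), "vfov" (degrees; the focal length in pixels is half the picture's height over the tangent of half this angle, whatever the lens; pixels are square), "cx", "cy" (the principal point, pixels), "rvec" (rotation vector, rad) and "tvec" (3), from world to camera coordinates, as OpenCV has them. Camera axes: x right, y down, z forward; pixel columns grow to the right and rows downward; lengths in m; the calibration is good to about 2 mm. A picture is of the moment at which its call begins. There is no depth.
- arm.job_done(): hands the job in; it is judged then, once.
The state is a dict: "t": time; "q": joint angles; "qd": joint speeds; "joint_efforts": joint torques, N m; "eef_pos": TCP position; "ee_rot": TCP orientation; "force": force on the tool from outside, world axes, zero at the start; "moment": the same for the moment, N m; "width": finger opening in m; "gripper_force": force on a finger pad.
Only numpy, scipy, OpenCV 4.12 (cv2) and the standard library are available. Lean on these libraries where they do the work, as an engineer would, in place of code of your own. Each camera call takes 0.05 s, during which the arm holds its last target. There are 200 camera calls.

## Working session

There is one attempt and no reset: what is moved stays moved. The work goes in short steps, Python scripts to look and compute and a tool call to move; the robot and the scene stay as the last step left them, time stands still between calls to the robot, and variables do not carry over. Pictures are saved under pics/ and viewed, at most 11 in all, crops included, and the job is handed in when it is done.

Besides the shell and the picture viewer there is one more tool, called after "Emit:" in YAML: its name, and indented under it one key for each argument. step_arm: Moves the arm, as the interface text tells. Its arguments: {"type":"object","properties":{"rows":{"type":"array"},"newtons":{"type":"number"}},"required":["rows"]}

```bash
mkdir -p pics; ls; cat > h.py <<'E'
import numpy as np, cv2
from station import arm
def cam(f):
    h=f["color"].shape[0]; fl=h/2/np.tan(np.radians(f["vfov"])/2)
    K=np.array([[fl,0,f["cx"]],[0,fl,f["cy"]],[0,0,1]])
    R=cv2.Rodrigues(np.array(f["rvec"],float))[0]; t=np.array(f["tvec"],float).reshape(3)
    return K,R,t
def ray(c,p):
    K,R,t=c; d=R.T@np.linalg.inv(K)@np.array([p[0],p[1],1.]); return -R.T@t,d/np.linalg.norm(d)
def onz(c,p,z):
    o,d=ray(c,p); return o+d*(z-o[2])/d[2]
def tri(c1,p1,c2,p2):
    o,d=ray(c1,p1); q,e=ray(c2,p2)
    s=np.linalg.lstsq(np.c_[d,-e],q-o,rcond=None)[0]; a=o+s[0]*d; b=q+s[1]*e
    return (a+b)/2, np.linalg.norm(a-b)
def proj(c,P):
    K,R,t=c; v=K@(R@np.asarray(P)+t); return v[:2]/v[2]
E
python3 - <<'E'
from h import *
import pickle
fs={}
for n in("scene","top"):
    f=arm.grab_frame(n); fs[n]=f; cv2.imwrite(f"pics/{n}0.png",f["color"]); K,R,t=cam(f); print(n,f["vfov"],-R.T@t)
pickle.dump(fs,open("f0.pkl","wb"))
E
```

```text
pics
scene 44.448800616422304 [-0.60671628 -1.04560857  0.8742892 ]
top 43.067558411240526 [ 0.29277423 -0.01712019  1.86301431]
```

View pics/scene0.png

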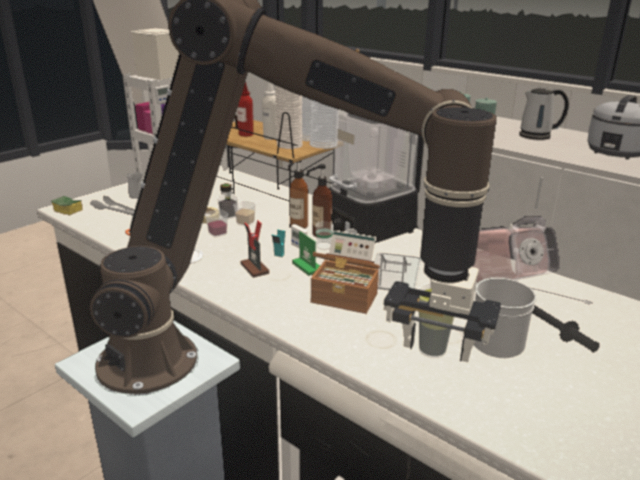

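View pics/top0.png

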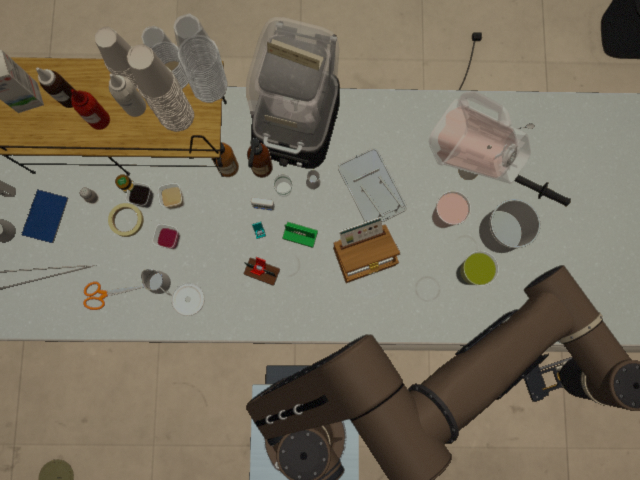

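The red clip is at scene (255,235) and top (260,268), astride the dark sign. The look-alikes are a teal clip at top (260,229) and the green sign at top (300,233). The box is at top (366,252) and scene (345,283), with its lid ajar. Next is a close crop to check the choice.

```bash
python3 - <<'E'
from h import *
import pickle
fs=pickle.load(open("f0.pkl","rb"))
a=fs["scene"]["color"][205:325,225:405]; b=fs["top"]["color"][200:300,230:410]
a=cv2.resize(a,None,fx=4.4,fy=2.6,interpolation=3) if 0 else cv2.resize(a,(450,300),interpolation=2)
a=cv2.resize(fs["scene"]["color"][210:320,225:405],(491,300),interpolation=2)
b=cv2.resize(fs["top"]["color"][210:290,235:405],(638,300),interpolation=2)
im=np.zeros((600,640,3),np.uint8); im[:300,:491]=a; im[300:,:638]=b
cv2.imwrite("pics/crop0.png",im)
c=cam(fs["top"])
for n,p,z in[("clip",(260,268),.13),("sign foot",(262,271),.016),("box",(366,252),.1),("cupG",(479,268),.165),("cupP",(452,208),.15),("green",(300,233),.1)]: print(n,onz(c,p,z).round(3))
E
```

```text
clip [0.482 0.132 0.13 ]
sign foot [0.485 0.135 0.016]
box [ 0.536 -0.174  0.1  ]
cupG [ 0.485 -0.487  0.165]
cupP [ 0.66  -0.419  0.15 ]
green [0.59 0.02 0.1 ]
```

View pics/crop0.png

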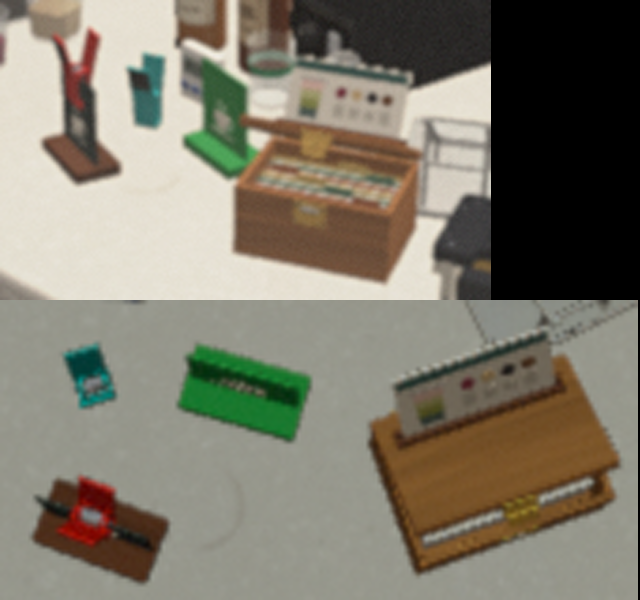

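The crop confirms the choice: the red clip straddles the dark sign in the brown foot. The teal clip and the green sign are decoys. I'll move above the box for a close look.

```bash
python3 - <<'E'
from h import *
s=arm.get_state(); print(s["eef_pos"],s["ee_rot"],s["force"],s["width"],s["t"])
f=arm.grab_frame("wrist");K,R,t=cam(f);print(f["vfov"],-R.T@t,R)
E
```

```text
[ 0.20497166 -0.64264231  0.22570766] [ 3.14005831e+00 -1.67360891e-04 -2.83286411e+00] [ 0.24801399 -0.2998722   0.75593457] 0.08781064788547449 0.1
69.9967632651091 [ 0.12569651 -0.66830202  0.38384229] [[-0.30407572  0.95264594  0.00191392]
 [ 0.90622695  0.28863854  0.30893447]
 [ 0.29375274  0.09567392 -0.9510814 ]]
```

Emit:
step_arm:
  rows:
    - [0.01,0.03,0.04,0,0.0876]
    - [0.03,0.07,0.08,0,0.0876]
    - [0.05,0.11,0.1,0,0.0876]
    - [0.07,0.15,0.12,0,0.0876]
    - [0.1,0.19,0.13,0,0.0876]
    - [0.13,0.23,0.13,0,0.0876]
    - [0.16,0.27,0.13,0,0.0876]
    - [0.18,0.31,0.13,0,0.0876]
    - [0.19,0.35,0.13,0,0.0876]
    - [0.2,0.39,0.13,0,0.0876]
    - [0.2,0.43,0.13,0,0.0876]
    - [0.2,0.443,0.13,0,0.0876]
    - [0.2,0.443,0.13,0,0.0876]
    - [0.2,0.443,0.13,0,0.0876]

```text
t: 1.55
eef_pos: [0.4051, -0.2, 0.3567]
ee_rot: [-3.141, 0.0, -2.832]
force: [-0.4, 0.9, 0.1]
width: 0.0875
gripper_force: 0.0
```

```bash
python3 - <<'E'
from h import *
import pickle
fs={}
for n in("wrist","top","scene"):
    fs[n]=arm.grab_frame(n)
pickle.dump(fs,open("f1.pkl","wb"))
cv2.imwrite("pics/w1.png",fs["wrist"]["color"])
E
```

```text
(no output)
```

View pics/w1.png

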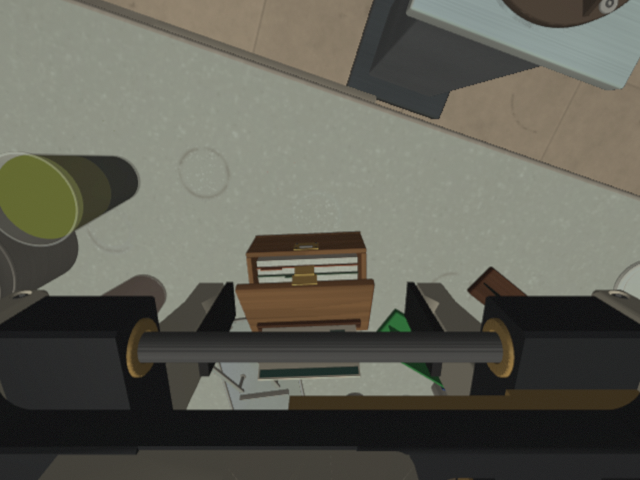

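The wrist view shows the box's foot edge at (255,236)–(362,232), its rim at (247,250)–(367,246), the lid's front edge at (237,284)–(374,280) and the card top near (259,380)–(359,377).

```bash
python3 - <<'E'
from h import *
import pickle
fs=pickle.load(open("f1.pkl","rb")); c=cam(fs["wrist"])
def seg(n,a,b,z,w):
    A,B=onz(c,a,z),onz(c,b,z); d=A-B; m=(A+B)/2
    d=d if d[1]>0 else -d
    print(n,A.round(4),B.round(4),"len",np.linalg.norm(d).round(4),"want",w,"yaw",np.arctan2(-d[0],d[1]).round(3),"mid",m.round(4))
seg("foot",(255,236),(362,232),0,.164)
seg("rim",(247,250),(367,246),.08,.164)
for z in(.13,.14,.15,.16,.17): seg("lidfront top",(237,284),(374,280),z,.166)
for z in(.16,.18,.2): seg("card",(259,380),(359,377),z,.126)
# red mask of clip, sign foot in top + scene before
f0=pickle.load(open("f0.pkl","rb"))
for n in("top","scene"):
    im=f0[n]["color"].astype(int); b,g,r=im[...,0],im[...,1],im[...,2]
    m=((r>140)&(g<60)&(b<70)).astype(np.uint8)
    k,l,st,ce=cv2.connectedComponentsWithStats(m)
    for i in range(1,k):
        if st[i,4]>20: print(n,st[i],ce[i].round(1))
E
```

```text
foot [ 0.5133 -0.2724  0.    ] [ 0.4556 -0.1141  0.    ] len 0.1685 want 0.164 yaw 0.349 mid [ 0.4845 -0.1932  0.    ]
rim [ 0.5067 -0.2705  0.08  ] [ 0.4519 -0.1183  0.08  ] len 0.1618 want 0.164 yaw 0.345 mid [ 0.4793 -0.1944  0.08  ]
lidfront top [ 0.533  -0.2662  0.13  ] [ 0.4764 -0.1071  0.13  ] len 0.1689 want 0.166 yaw 0.342 mid [ 0.5047 -0.1866  0.13  ]
lidfront top [ 0.5277 -0.2651  0.14  ] [ 0.4725 -0.1102  0.14  ] len 0.1645 want 0.166 yaw 0.342 mid [ 0.5001 -0.1876  0.14  ]
lidfront top [ 0.5223 -0.2641  0.15  ] [ 0.4686 -0.1132  0.15  ] len 0.1601 want 0.166 yaw 0.342 mid [ 0.4954 -0.1887  0.15  ]
lidfront top [ 0.5169 -0.263   0.16  ] [ 0.4646 -0.1163  0.16  ] len 0.1557 want 0.166 yaw 0.342 mid [ 0.4908 -0.1897  0.16  ]
lidfront top [ 0.5115 -0.262   0.17  ] [ 0.4607 -0.1194  0.17  ] len 0.1514 want 0.166 yaw 0.342 mid [ 0.4861 -0.1907  0.17  ]
card [ 0.6379 -0.2056  0.16  ] [ 0.5952 -0.0873  0.16  ] len 0.1257 want 0.126 yaw 0.346 mid [ 0.6166 -0.1465  0.16  ]
card [ 0.6203 -0.2067  0.18  ] [ 0.58   -0.0951  0.18  ] len 0.1186 want 0.126 yaw 0.346 mid [ 0.6002 -0.1509  0.18  ]
card [ 0.6027 -0.2078  0.2   ] [ 0.5649 -0.1029  0.2   ] len 0.1115 want 0.126 yaw 0.346 mid [ 0.5838 -0.1554  0.2   ]
```

The box yaw is about 0.345, the hinge sits near (0.591,-0.155) and the lid is open about 0.5 rad. Now I'll close the fingers and press the lid, sliding forward along its arc.

Emit:
step_arm:
  rows:
    - [0.03,0.005,-0.03,0.035,0]
    - [0.06,0.01,-0.07,0.035,0]
    - [0.09,0.014,-0.11,0.035,0]
    - [0.1,0.015,-0.15,0.035,0]
    - [0.1,0.015,-0.18,0.035,0]
    - [0.1,0.015,-0.195,0.035,0]
    - [0.1,0.015,-0.205,0.035,0]
    - [0.1,0.015,-0.213,0.035,0]
    - [0.098,0.014,-0.22,0.035,0]
    - [0.097,0.0135,-0.227,0.035,0]
    - [0.096,0.013,-0.233,0.035,0]
    - [0.094,0.0125,-0.239,0.035,0]
    - [0.092,0.012,-0.245,0.035,0]
    - [0.091,0.0115,-0.25,0.035,0]
    - [0.09,0.011,-0.254,0.035,0]
    - [0.09,0.011,-0.255,0.035,0]

```text
t: 3.3
eef_pos: [0.4947, -0.1891, 0.1011]
ee_rot: [3.141, -0.001, -2.798]
force: [0.0, 0.2, 2.0]
width: 0.0001
gripper_force: 0.6
```

Emit:
step_arm:
  rows:
    - [0,0,-0.001,0,0]
    - [0,0,-0.002,0,0]
    - [0,0,-0.003,0,0]
    - [0,0,-0.004,0,0]
    - [0,0,-0.005,0,0]
    - [0,0,-0.006,0,0]
    - [0,0,-0.007,0,0]
    - [0,0,-0.008,0,0]
    - [0,0,-0.009,0,0]
    - [0,0,-0.009,0,0]

```text
t: 4.3
eef_pos: [0.4953, -0.189, 0.0924]
ee_rot: [3.142, 0.0, -2.798]
force: [-1.2, 0.1, 0.1]
width: 0.0006
gripper_force: 0.0
```

Emit:
step_arm:
  rows:
    - [0,0,-0.001,0,0]
    - [0,0,-0.002,0,0]
    - [0,0,-0.003,0,0]
    - [0,0,-0.003,0,0]

```text
t: 4.7
eef_pos: [0.4955, -0.1891, 0.0919]
ee_rot: [-3.141, 0.001, -2.797]
force: [-8.2, 5.0, 25.0]
width: 0.0006
gripper_force: 12.4
```

The lid resists solidly at 25 N at its shut height, so it is shut. I'll lift and go over the red clip.

Emit:
step_arm:
  rows:
    - [0,0,0.03,0,0]
    - [0,0,0.07,0,0]
    - [0,0.01,0.11,0.05,0.0876]
    - [-0.005,0.04,0.15,0.15,0.0876]
    - [-0.01,0.08,0.17,0.25,0.0876]
    - [-0.015,0.12,0.175,0.35,0.0876]
    - [-0.015,0.16,0.175,0.45,0.0876]
    - [-0.015,0.2,0.175,0.55,0.0876]
    - [-0.015,0.24,0.175,0.65,0.0876]
    - [-0.015,0.28,0.175,0.75,0.0876]
    - [-0.014,0.31,0.175,0.83,0.0876]
    - [-0.014,0.321,0.175,0.83,0.0876]
    - [-0.014,0.321,0.175,0.83,0.0876]
    - [-0.014,0.321,0.175,0.83,0.0876]

```text
t: 6.1
eef_pos: [0.481, 0.1316, 0.2644]
ee_rot: [3.141, -0.0, -1.969]
force: [-0.2, 0.6, -1.0]
width: 0.0867
gripper_force: 0.0
```

```bash
python3 - <<'E'
from h import *
import pickle
s=arm.get_state(); print(s["eef_pos"],s["ee_rot"],s["q"],s["force"])
fs={}
for n in("wrist","top","scene"):
    fs[n]=arm.grab_frame(n)
pickle.dump(fs,open("f2.pkl","wb"))
cv2.imwrite("pics/w2.png",fs["wrist"]["color"])
cv2.imwrite("pics/s2.png",np.vstack([cv2.resize(fs["scene"]["color"][210:320,225:405],(491,300),interpolation=2),cv2.resize(fs["top"]["color"][205:295,310:457],(491,300),interpolation=2)]))
E
```

```text
[0.48100603 0.13163667 0.26435686] [ 3.14132122e+00 -3.26476242e-04 -1.96857573e+00] [ 6.61845557e-01  4.07023333e-02 -3.05905263e-01 -8.18834614e-05
 -1.22460626e+00 -1.05959721e+00] [-0.2006253   0.62632964 -1.04472412]
```

View pics/w2.png

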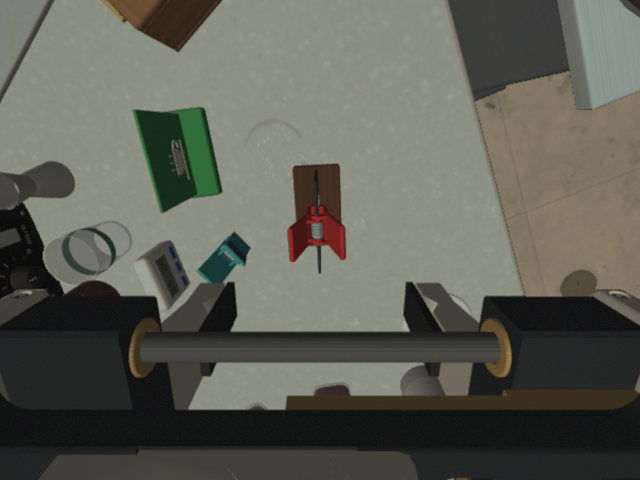

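View pics/s2.png

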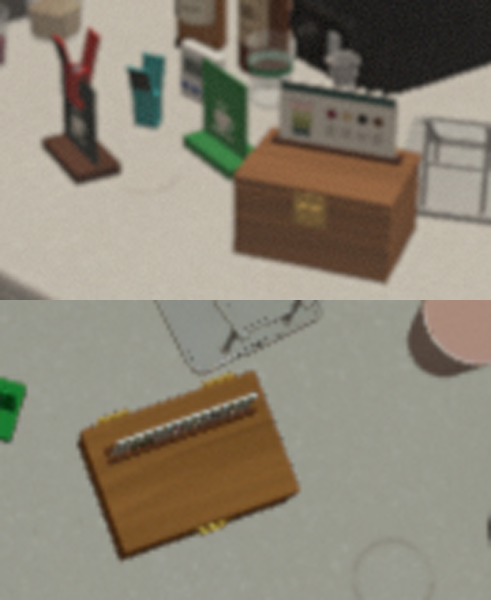

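The lid is shut flush and the card stands upright (s2). In the wrist view the board's top edge runs (316,169)–(320,274), the coil on the pin is at about (317,230), and the lever ends are at x 289 and 346.

```bash
python3 - <<'E'
from h import *
import pickle
fs=pickle.load(open("f2.pkl","rb")); c=cam(fs["wrist"])
im=fs["wrist"]["color"].astype(int); b,g,r=im[...,0],im[...,1],im[...,2]
m=(r>120)&(g<60)&(b<70); m[:150]=0; m[290:]=0
ys,xs=np.nonzero(m); print("red bbox",xs.min(),xs.max(),ys.min(),ys.max())
for x in(xs.min()+1,xs.max()-1): print(x, ys[xs==x].min(), ys[xs==x].max())
A,B=onz(c,(316,169),.11),onz(c,(320,274),.11); d=B-A
print("edge",A.round(4),B.round(4),np.linalg.norm(d).round(4),"mid",((A+B)/2).round(4),"yaw",np.arctan2(-d[0],d[1]))
print("pin",onz(c,(317,230),.118).round(4))
# sign foot (brown) corners at z=.016
print("foot",[onz(c,p,.016).round(4) for p in((293,166),(339,164))])
for x in (xs.min()+1,xs.max()-1):
  yy=ys[xs==x]; print("lever end",[onz(c,(x,y),.1625).round(4) for y in(yy.min(),yy.max())])
# card top & lid from top camera
ft=cam(fs["top"])
k=147/491
for n,p,z in(("cardL",(112,447),.166),("cardR",(257,399),.166),("frontL",(122,552),.092),("frontR",(298,490),.092),("backL",(82,432),.092),("backR",(255,373),.092)):
    q=(310+p[0]*k,205+(p[1]-300)*.3); print(n,onz(ft,q,z).round(4))
E
```

```text
red bbox 288 343 207 261
289 229 247
342 227 259
edge [0.4664 0.0864 0.11  ] [0.5029 0.1827 0.11  ] 0.1029 mid [0.4846 0.1346 0.11  ] yaw -0.3623020152784587
pin [0.4869 0.1374 0.118 ]
foot [array([0.495 , 0.0825, 0.016 ]), array([0.4446, 0.1012, 0.016 ])]
lever end [array([0.5015, 0.1159, 0.1625]), array([0.5077, 0.1297, 0.1625])]
lever end [array([0.4622, 0.1306, 0.1625]), array([0.4722, 0.1558, 0.1625])]
cardL [ 0.5342 -0.1052  0.166 ]
cardR [ 0.577  -0.2281  0.166 ]
frontL [ 0.4521 -0.1181  0.092 ]
frontR [ 0.5086 -0.2728  0.092 ]
backL [ 0.5578 -0.0825  0.092 ]
backR [ 0.6128 -0.2358  0.092 ]
```

The clip sits at about (0.4865, 0.136), with the sign's yaw about -0.36. I'll descend and squeeze.

Emit:
step_arm:
  rows:
    - [0.003,0.002,-0.02,0.02,0.0876]
    - [0.005,0.004,-0.05,0.036,0.0876]
    - [0.0055,0.0045,-0.08,0.036,0.0876]
    - [0.0055,0.0045,-0.11,0.036,0.0876]
    - [0.0055,0.0045,-0.125,0.036,0.0876]
    - [0.0055,0.0045,-0.135,0.036,0.0876]
    - [0.0055,0.0045,-0.135,0.036,0.0876]
    - [0.0055,0.0045,-0.135,0.036,0.06]
    - [0.0055,0.0045,-0.135,0.036,0.055]
  newtons: 20

```text
t: 7.15
eef_pos: [0.4873, 0.1367, 0.1307]
ee_rot: [-3.14, 0.002, -1.932]
force: [-0.0, 0.3, -0.1]
width: 0.0769
gripper_force: 0.0
```

```bash
python3 - <<'E'
from h import *
f=arm.grab_frame("wrist"); g=arm.grab_frame("scene")
a=f["color"][190:430,180:460]; b=g["color"][190:290,215:315]
cv2.imwrite("pics/w3.png",np.hstack([cv2.resize(a,(466,400),interpolation=2),cv2.resize(b,(330,400),interpolation=2)]))
E
```

```text
(no output)
```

View pics/w3.png

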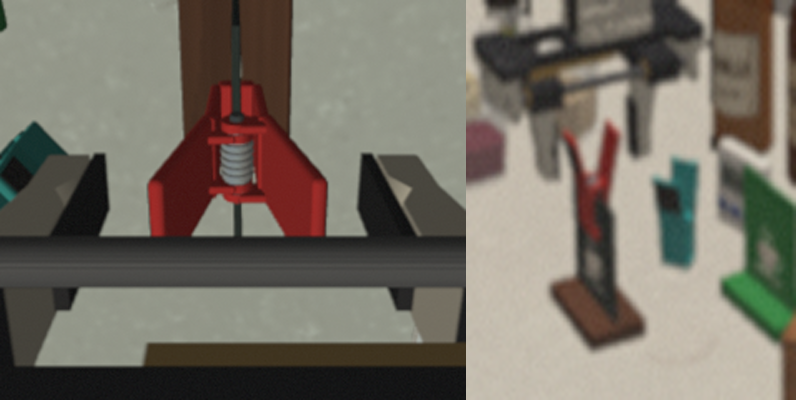

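```bash
python3 - <<'E'
from h import *
c=cam(arm.grab_frame("wrist")); s=arm.get_state()
y=s["ee_rot"][2]; R2=np.array([[np.cos(y),np.sin(y)],[np.sin(y),-np.cos(y)]]).T
P=lambda u,v:(180+u*.6,190+v*.6)
for n,p,z in(("coil",P(237,163),.119),("levL near",P(149,183),.1625),("levR near",P(327,183),.1625),("cup/edge",P(236,120),.11),("edge0",P(235,5),.11),("pinL near",P(238,118),.1145)):
    w=onz(c,p,z); print(n,w.round(4),"tool xy",(R2@(w-s["eef_pos"])[:2]).round(4))
for n,o in (("tcp",0),("grasp",.019)): print(n,proj(c,s["eef_pos"]+np.array([0,0,o])))
E
```

```text
coil [0.4865 0.1371 0.119 ] tool xy [-0.0002  0.0006]
levL near [0.5014 0.1143 0.1625] tool xy [ 0.0159 -0.0214]
levR near [0.4603 0.1297 0.1625] tool xy [0.0159 0.0225]
cup/edge [0.4828 0.1262 0.11  ] tool xy [0.0113 0.0002]
edge0 [0.4693 0.0895 0.11  ] tool xy [ 0.0503 -0.0001]
pinL near [0.4813 0.124  0.1145] tool xy [0.0138 0.0009]
tcp [321.22701568 297.33741439]
grasp [321.33485812 316.89706545]
```

The clip is centred within 1 mm, so I can squeeze.

Emit:
step_arm:
  rows:
    - [0,0,0,0,0.045]
    - [0,0,0,0,0.04]
    - [0,0,0,0,0.035]
    - [0,0,0,0,0.03]
    - [0,0,0,0,0.025]
    - [0,0,0,0,0.02]
    - [0,0,0,0,0.018]
    - [0,0,0,0,0.018]
    - [0,0,0,0,0.018]
    - [0,0,0,0,0.018]
    - [0,0,0,0,0.018]
    - [0,0,0,0,0.018]
  newtons: 22

```text
t: 8.5
eef_pos: [0.4879, 0.1372, 0.1321]
ee_rot: [-3.139, 0.002, -1.931]
force: [-5.4, 0.8, 19.5]
width: 0.0235
gripper_force: 22.0
```

Emit:
step_arm:
  rows:
    - [0,0,0.002,0,0.018]
    - [0,0,0.004,0,0.018]
    - [0,0,0.006,0,0.018]
    - [0,0,0.006,0,0.018]

```text
t: 8.9
eef_pos: [0.4865, 0.1364, 0.1355]
ee_rot: [3.141, -0.0, -1.932]
force: [-0.1, -0.0, 0.4]
width: 0.0238
gripper_force: 22.0
```

Emit:
step_arm:
  rows:
    - [0,0,0.01,0,0.018]
    - [0,0,0.025,0,0.018]
    - [0,0,0.045,0,0.018]
    - [0,0,0.07,0,0.018]
    - [0,0,0.1,0,0.018]
    - [0,0,0.12,0,0.018]
    - [0,0,0.13,0,0.018]
    - [0,0,0.13,0,0.018]

```text
t: 9.7
eef_pos: [0.4871, 0.1367, 0.2669]
ee_rot: [-3.14, 0.002, -1.932]
force: [0.4, -0.5, -1.4]
width: 0.024
gripper_force: 22.0
```

```bash
python3 - <<'E'
from h import *
import pickle
f=arm.grab_frame("wrist"); g=arm.grab_frame("scene"); t=arm.grab_frame("top"); print(arm.get_state()["eef_pos"])
pickle.dump(dict(wrist=f,scene=g,top=t),open("f3.pkl","wb"))
a=f["color"][190:430,180:460]; b=g["color"][170:270,215:315]
cv2.imwrite("pics/w4.png",np.hstack([cv2.resize(a,(466,400),interpolation=2),cv2.resize(b,(330,400),interpolation=2)]))
E
```

```text
[0.48596234 0.1361398  0.26430012]
```

View pics/w4.png

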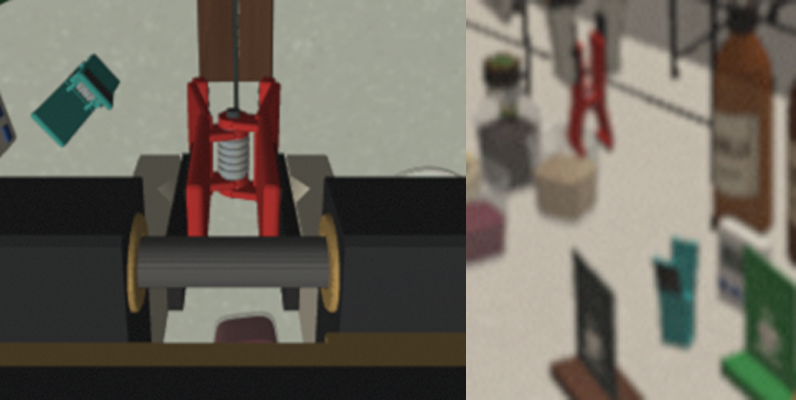

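The clip is free, fully open (24 mm), upright and symmetric between the pads, with the coil at crop (233,157). I'll carry it over the card.

Emit:
step_arm:
  rows:
    - [0.005,-0.015,0.005,0.04,0.018]
    - [0.01,-0.04,0.01,0.1,0.018]
    - [0.02,-0.07,0.01,0.18,0.018]
    - [0.03,-0.1,0.01,0.26,0.018]
    - [0.035,-0.13,0.01,0.34,0.018]
    - [0.045,-0.16,0.01,0.42,0.018]
    - [0.05,-0.19,0.01,0.5,0.018]
    - [0.06,-0.22,0.01,0.58,0.018]
    - [0.065,-0.25,0.01,0.64,0.018]
    - [0.07,-0.275,0.01,0.68,0.018]
    - [0.071,-0.293,0.005,0.7,0.018]
    - [0.071,-0.303,0,0.703,0.018]
    - [0.071,-0.303,0,0.703,0.018]
    - [0.071,-0.303,0,0.703,0.018]

```text
t: 11.25
eef_pos: [0.5572, -0.1663, 0.2647]
ee_rot: [3.14, 0.001, -1.23]
force: [-0.4, -0.6, -0.7]
width: 0.0235
gripper_force: 22.0
```

```bash
python3 - <<'E'
from h import *
import pickle
s=arm.get_state(); print(s["eef_pos"],s["ee_rot"],s["width"],s["gripper_force"])
f=arm.grab_frame("wrist"); g=arm.grab_frame("scene"); t=arm.grab_frame("top")
pickle.dump(dict(wrist=f,scene=g,top=t,s=s),open("f4.pkl","wb"))
a=f["color"][150:430,180:460]; b=g["color"][190:310,275:395]
cv2.imwrite("pics/w5.png",np.hstack([cv2.resize(a,(450,450),interpolation=2),cv2.resize(b,(350,450),interpolation=2)]))
E
```

```text
[ 0.55723522 -0.16631089  0.26474777] [ 3.14019372e+00  5.79540175e-04 -1.22959615e+00] 0.02350620366579126 21.991215348243713
```

View pics/w5.png

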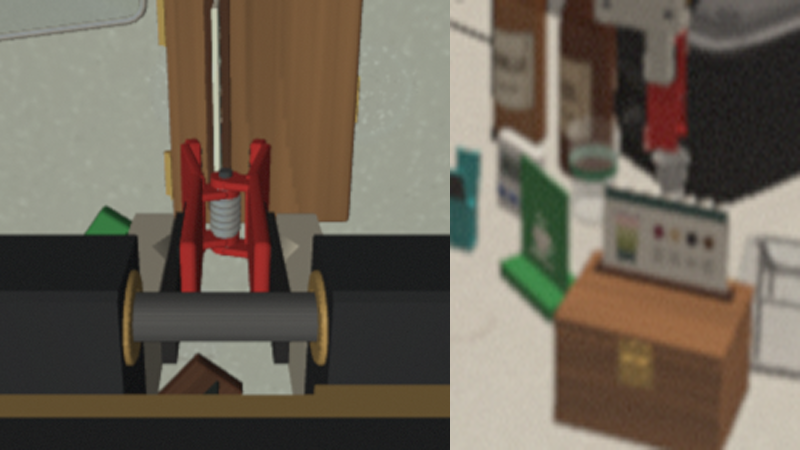

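```bash
python3 - <<'E'
from h import *
import pickle
d=pickle.load(open("f4.pkl","rb")); f=d["wrist"]; s=d["s"]; c=cam(f); im=f["color"].astype(int)
for v in(140,170,200,230): print(v,[(u,*im[v,u]) for u in range(304,328)])
g=cv2.resize(f["color"][60:300,270:360],(0,0),fx=2.5,fy=2.5,interpolation=cv2.INTER_NEAREST); cv2.imwrite("pics/w6.png",g)
print([np.array(proj(c,s["eef_pos"]+np.array([0,0,o]))).round(1) for o in(0,.019)])
E
```

```text
140 [(304, np.int64(56), np.int64(85), np.int64(116)), (305, np.int64(56), np.int64(86), np.int64(116)), (306, np.int64(56), np.int64(86), np.int64(116)), (307, np.int64(57), np.int64(87), np.int64(117)), (308, np.int64(58), np.int64(88), np.int64(119)), (309, np.int64(58), np.int64(88), np.int64(118)), (310, np.int64(56), np.int64(86), np.int64(115)), (311, np.int64(55), np.int64(85), np.int64(113)), (312, np.int64(54), np.int64(82), np.int64(110)), (313, np.int64(51), np.int64(78), np.int64(105)), (314, np.int64(53), np.int64(78), np.int64(105)), (315, np.int64(52), np.int64(79), np.int64(106)), (316, np.int64(53), np.int64(79), np.int64(107)), (317, np.int64(54), np.int64(80), np.int64(108)), (318, np.int64(54), np.int64(81), np.int64(110)), (319, np.int64(55), np.int64(82), np.int64(111)), (320, np.int64(53), np.int64(81), np.int64(110)), (321, np.int64(55), np.int64(83), np.int64(111)), (322, np.int64(55), np.int64(83), np.int64(112)), (323, np.int64(54), np.int64(83), np.int64(112)), (324, np.int64(56), np.int64(84), np.int64(113)), (325, np.int64(56), np.int64(85), np.int64(11
[... 3056 characters left out ...]
193)), (315, np.int64(168), np.int64(191), np.int64(191)), (316, np.int64(117), np.int64(132), np.int64(128)), (317, np.int64(58), np.int64(65), np.int64(64)), (318, np.int64(36), np.int64(46), np.int64(66)), (319, np.int64(36), np.int64(48), np.int64(71)), (320, np.int64(35), np.int64(49), np.int64(71)), (321, np.int64(36), np.int64(49), np.int64(71)), (322, np.int64(33), np.int64(45), np.int64(66)), (323, np.int64(38), np.int64(52), np.int64(72)), (324, np.int64(49), np.int64(75), np.int64(101)), (325, np.int64(54), np.int64(83), np.int64(112)), (326, np.int64(55), np.int64(84), np.int64(113)), (327, np.int64(56), np.int64(84), np.int64(114))]
[array([321.3, 298.6]), array([321.5, 318.2])]
```

View pics/w6.png

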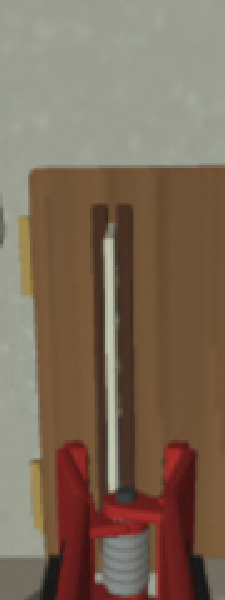

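The card's cream top edge runs from about (313.3,155) to (314.6,230), slightly left of the tool axis at column 321.

```bash
python3 - <<'E'
from h import *
import pickle
d=pickle.load(open("f4.pkl","rb")); f=d["wrist"]; s=d["s"]; c=cam(f); im=f["color"].astype(int)
pts=[]
for v in range(160,248,4):
    w=np.clip(im[v,305:322,1]-110,0,None).astype(float); 
    if w.sum()>0: pts.append((np.sum(np.arange(305,322)*w)/w.sum(),v))
W=np.array([onz(c,p,.166)[:2] for p in pts])
y=s["ee_rot"][2]; ex=np.array([np.cos(y),np.sin(y)]); ey=np.array([np.sin(y),-np.cos(y)])
r=W-s["eef_pos"][:2]; tx,ty=r@ex,r@ey
k,b=np.polyfit(tx,ty,1); print("ty = %.4f*tx + %.4f"%(k,b),"resid",(ty-k*tx-b).std(),"ey",ey,"ex",ex)
e=onz(c,(313.3,155),.166)[:2]-s["eef_pos"][:2]; print("near end tx",e@ex)
yaw=y+np.arctan(k); print("card yaw",yaw+np.pi/2)
# clip: lever centre cols & coil at plane tool x~0
col=60+0
for n,p,z in(("leverL",(180+183*.622,150+145*.622),s["eef_pos"][2]+.028),("leverR",(180+268*.622,150+145*.622),s["eef_pos"][2]+.028),("coil",(180+225*.622,150+215*.622),s["eef_pos"][2]-.0145)):
    q=onz(c,p,z)[:2]-s["eef_pos"][:2]; print(n,(q@ex).round(4),(q@ey).round(4))
E
```

```text
ty = -0.0116*tx + -0.0051 resid 6.787973757173824e-05 ey [-0.94235374 -0.33461833] ex [ 0.33461833 -0.94235374]
near end tx 0.06438321969115655
card yaw 0.3296172747029338
leverL 0.041 -0.0112
leverR 0.041 0.0099
coil 0.0014 -0.0007
```

Emit:
step_arm:
  rows:
    - [0.002,0.0005,0,-0.006,0.018]
    - [0.004,0.0015,0,-0.012,0.018]
    - [0.004,0.0015,-0.01,-0.012,0.018]
    - [0.004,0.0015,-0.02,-0.012,0.018]
    - [0.004,0.0015,-0.03,-0.012,0.018]
    - [0.004,0.0015,-0.037,-0.012,0.018]
    - [0.004,0.0015,-0.044,-0.012,0.018]
    - [0.004,0.0015,-0.051,-0.012,0.018]
    - [0.004,0.0015,-0.058,-0.012,0.018]
    - [0.004,0.0015,-0.063,-0.012,0.018]
    - [0.004,0.0015,-0.067,-0.012,0.018]
    - [0.004,0.0015,-0.069,-0.012,0.018]
    - [0.004,0.0015,-0.069,-0.012,0.018]
    - [0.004,0.0015,-0.069,-0.012,0.018]
    - [0.004,0.0015,-0.069,-0.012,0.018]

```text
t: 12.9
eef_pos: [0.5618, -0.1651, 0.1969]
ee_rot: [-3.141, -0.0, -1.241]
force: [0.5, -0.3, -1.3]
width: 0.0235
gripper_force: 22.0
```

```bash
python3 - <<'E'
from h import *
import pickle
s=arm.get_state(); print(s["eef_pos"],s["ee_rot"],s["width"],s["gripper_force"],s["force"])
f=arm.grab_frame("wrist"); g=arm.grab_frame("scene"); t=arm.grab_frame("top")
pickle.dump(dict(wrist=f,scene=g,top=t,s=s),open("f5.pkl","wb"))
a=f["color"][150:330,240:400]; b=g["color"][200:300,305:390]
cv2.imwrite("pics/w7.png",np.hstack([cv2.resize(a,(400,450),interpolation=2),cv2.resize(b,(383,450),interpolation=2)]))
c=cam(g)
for z in(.166,.134): print(z,proj(c,[*s["eef_pos"][:2],z]))
E
```

```text
[ 0.56178321 -0.16507684  0.19688491] [-3.14109158e+00 -2.16264082e-04 -1.24077089e+00] 0.023454595645932552 21.991050839424133 [ 0.45062583 -0.26872114 -1.34677399]
0.166 [348.72173278 239.77452725]
0.134 [348.38178392 250.1001515 ]
```

View pics/w7.png

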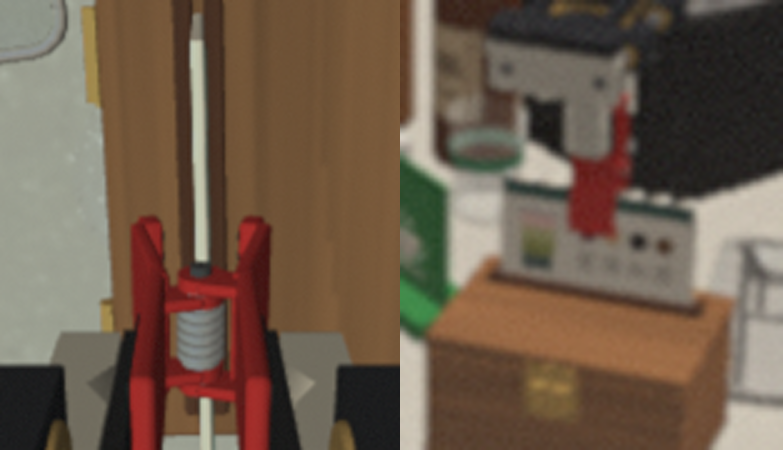

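The card's edge (column 203) sits midway between the open jaws (inner faces at columns 165 and 240). The front jaw reaches about 30 mm down the card, with no contact force, and the box is shut. I'll hold a moment and hand in.

Emit:
step_arm:
  rows:
    - [0,0,0,0,0.018]
    - [0,0,0,0,0.018]
    - [0,0,0,0,0.018]
    - [0,0,0,0,0.018]
    - [0,0,0,0,0.018]

```text
t: 13.55
eef_pos: [0.5616, -0.1651, 0.1965]
ee_rot: [3.142, 0.0, -1.241]
force: [-0.2, 0.3, -0.2]
width: 0.024
gripper_force: 22.0
```

```bash
python3 -c "
from station import arm
print(arm.job_done())"
```

```text
the job is handed in; nothing more can be done
None
```

The job is handed in at 13.6 s: the box is shut, and the red clip is held fully open astride the card, jaws about 30 mm down each side, with no contact force on the arm.

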